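# Pack the shadow-foam tray and leave out the open cutters

## Task

Pack the marking-out tray: lay the two snap-off cutters whose blades are fully drawn in into the two long slots, the tape measure into its pocket with its tongue in the tongue recess, and the roll of black tape into the round well, each flat on the bottom of its place. A cutter with its blade out must not be packed: leave the two open cutters and the cream masking tape lying where they are.

Things in the scene. Friction and masses are not known exactly. Their poses are not given: they have to be found in the camera images.
- cutter_insert: foam insert, 210 (x) x 110 (y) mm, blue floor, black foam, in a low fixed red tray (rim 21.5 high). Two slots along x, 158 x 38, at y = +31 and -31, one cutter each, either way round. Floor 5 mm above the origin (9 above the bench), foam 10 deep; a finger channel, floor level, crosses at x = -25..25. Origin: centre of underside, z up. Fixed; left or right in the tray.
- measure_insert: the tray's other insert, same size, floor and foam (in mm). Round well 74 wide at x = -62, y = 0 for the roll. Pocket 80 (x) x 76 (y) at x = +27, y = 0 for the measure's case; from it a recess 40 wide, 33 long towards +x for its tongue. Finger notches at floor level to the long sides: x = -83..-41 and +2..+52. Origin: centre of underside, 4 mm above the bench, z up. Fixed.
- cutter_shut_1: orange snap-off cutter lying flat, 148 mm long (own x, nose at +x), 26 wide, 17 high, black thumb slider 5 mm proud on top. Origin: centre of its underside, z up. Grip it across the 26 mm near the origin. SHUT: slider right back, no blade beyond the steel nose; may point either way. 85 to 135 g.
- cutter_shut_2: orange snap-off cutter lying flat, 148 mm long (own x, nose at +x), 26 wide, 17 high, black thumb slider 5 mm proud on top. Origin: centre of its underside, z up. Grip it across the 26 mm near the origin. SHUT: slider right back, no blade beyond the steel nose; may point either way. 85 to 135 g.
- cutter_open_1: orange snap-off cutter lying flat, 148 mm long (own x, nose at +x), 26 wide, 17 high, black thumb slider 5 mm proud on top. Origin: centre of its underside, z up. Grip it across the 26 mm near the origin. OPEN: slider forward, a bare steel blade 18 wide stands 28 to 42 mm out of the nose. It stays.
- cutter_open_2: orange snap-off cutter lying flat, 148 mm long (own x, nose at +x), 26 wide, 17 high, black thumb slider 5 mm proud on top. Origin: centre of its underside, z up. Grip it across the 26 mm near the origin. OPEN: slider forward, a bare steel blade 18 wide stands 28 to 42 mm out of the nose. It stays.
- tape_measure: yellow tape measure, case 64 (x) x 68 (y) x 32 high (mm), with a yellow tongue 28 long towards its own -y. Origin: underside, mid-length; the case's centre is at y = +14. z up. Seated: its -y along the measure insert's +x, origin at x = +41, y = 0 there. Grip across the 64 mm at the case's centre. 180 to 290 g.
- black_tape: roll of black insulating tape lying flat, 61 mm across, 19 high. Origin: underside; the roll's centre is at x = +1 mm. z up. Grip it across the outside. About 80 g.
- masking_tape: roll of cream masking tape lying flat near the vice, 97 mm across, 25 high: it has no place in the tray and stays. Origin: underside; the roll's centre is at x = +1 mm.
Mind the look-alikes: they are no part of the job. What is meant by the black_tape is not turquoise or yellow, and is the larger of those in its own colour.

How it is judged (in metres and radians):
At the end, for the whole second after the job is handed in: Shut cutters flat in separate slots (within 10 mm across, 12 along, 0.15 rad), measure in its pocket, tongue in the recess, black tape in the round well (each within 12 mm), less than 5 mm off the floor, at rest; open cutters and masking tape within 30 mm of their start (((x of cutter_shut_1 in the frame of cutter_insert between -0.012 and 0.012 m and y of cutter_shut_1 in the frame of cutter_insert between 0.021 and 0.041 m and z of cutter_shut_1 in the frame of cutter_insert between 0.001 and 0.01 m and angle between the x axis of each of cutter_shut_1, cutter_shut_2 and the x axis of cutter_insert, either way round below 0.15 rad and x of cutter_shut_2 in the frame of cutter_insert between -0.012 and 0.012 m and y of cutter_shut_2 in the frame of cutter_insert between -0.041 and -0.021 m and z of cutter_shut_2 in the frame of cutter_insert between 0.001 and 0.01 m) or (x of cutter_shut_1 in the frame of cutter_insert between -0.012 and 0.012 m and y of cutter_shut_1 in the frame of cutter_insert between -0.041 and -0.021 m and z of cutter_shut_1 in the frame of cutter_insert between 0.001 and 0.01 m and angle between the x axis of each of cutter_shut_1, cutter_shut_2 and the x axis of cutter_insert, either way round below 0.15 rad and x of cutter_shut_2 in the frame of cutter_insert between -0.012 and 0.012 m and y of cutter_shut_2 in the frame of cutter_insert between 0.021 and 0.041 m and z of cutter_shut_2 in the frame of cutter_insert between 0.001 and 0.01 m)) and x of tape_measure in the frame of measure_insert between 0.029 and 0.053 m and y of tape_measure in the frame of measure_insert between -0.012 and 0.012 m and z of tape_measure in the frame of measure_insert between 0.001 and 0.01 m and angle between the y axis of tape_measure and the x axis of measure_insert, either way round below 0.25 rad and x of black_tape in the frame of measure_insert between -0.074 and -0.05 m and y of black_tape in the frame of measure_insert between -0.012 and 0.012 m and z of black_tape in the frame of measure_insert between 0.001 and 0.01 m and linear speed of each of cutter_shut_1, cutter_shut_2, tape_measure, black_tape below 0.02 m/s and angle between each of cutter_shut_1, cutter_shut_2, tape_measure, black_tape's own z axis and vertical below 0.12 rad and distance of each of cutter_open_1, cutter_open_2, masking_tape from where it was at the start of the episode below 0.03 m); the robot touches nothing.
It fails at once if an open cutter or the masking tape was shifted from its place (distance of any of cutter_open_1, cutter_open_2, masking_tape from where it was at the start of the episode above 0.03 m).
It fails at once if an open cutter or the masking tape was lifted (height (world z) of any of cutter_open_1, cutter_open_2, masking_tape above 0.02 m).
It also fails if it takes over 112 s, if anything falls off the work surface, if the arm or the gripper's body presses on something with over 40 N, if the wrist force passes 120 N, or if a joint passes its speed limit or range.

## Robot

A 6-joint arm with a two-finger parallel gripper is mounted at the origin on a cart in front of the work surface, level with it; the furniture and walls round the work are solid. World frame = base frame: x ahead of the robot, y to its left, z up, the work surface at z = 0. Lengths are in mm, angles in rad, forces in N, time in s.
With the tool pointing down it reaches from about 350 to 775 mm from the base axis. Payload 7.3 kg.
Tool frame: the origin (TCP) lies at the very end of the fingers, on their centre line; the grasp point (between the pads) lies 19 mm behind it; z points along the fingers, y is the line along which they close (so a half turn about z gives the same grasp; the last joint's range is limited). The gripper opens to 92 mm and grips with 3 to 60 N. Pads are 19 mm wide; open, the fingers measure 130 mm over their backs; the gripper's body (75 mm by 190 mm) begins 47 mm behind the grasp point.
Start: joints at [-1.286, 0.342, 1.524, -0, 1.275, -0.146], TCP at [219.263, -477.042, 226.741] pointing down, gripper open.
Joint ranges: [-2.53, 2.53], [-0.77, 2.02], [0.04, 2.7], [-1, 4.14], [0.28, 2.66], [-3.11, 3.11]. Speed limits (rad/s): [2.57, 2.57, 3.14, 3.14, 3.14, 3.14].

## Interface

Orientations are given as [roll, pitch, yaw] about the fixed x, y, z axes, in that order (R = Rz(yaw) Ry(pitch) Rx(roll)).
In Python, from plant import get_obs, capture, close_job gives the robot as it stands. The module is installed in compiled form; this text tells all that it offers.
- The arm moves only by the shell command python3 -m handwheel 'ROWS'. ROWS is JSON, a list of rows, each a list of 3 entries, a list of its own where there are three numbers: the turn, a rotation vector about the tool's x, y, z in degrees, then the shift along the tool's x, y, z in m, then the opening, from 0 (shut) to 1 (fully open). A call has 1 to 12 rows; each row is the pose to reach, as a shift and turn from the pose commanded when the call began, along the tool's axes at that moment; what a row does not reach only later rows make up. A row lasts 1/10 s, in which the tool goes at most 50 mm and 8.59 degrees, less where a joint would pass 70% of its speed; a pose out of reach is approached as far as the arm can. A call with a gripper value outside its range is refused whole. The fingers move at their own pace and stop on an object; the grip force is fixed at half the most. Time passes only in rows, so rows that repeat a pose let the fingers close. It gives the time, the measured TCP pose, the force, the opening and the grip force at its end, in the units of the state.
- get_obs(): the state, without advancing time (a new reading comes with each control period).
- capture(name): name is "side" or "top" or "wrist"; returns a dict with "image" (480x640x3 uint8, red, green, blue), "depth" (480x640 float32, mm along the optical axis (not along the pixel's ray), 0 where there is no reading), "fx", "fy", "cx", "cy" (pixels), "camera_from_world" (4x4, takes a point from world to camera coordinates). Camera axes: x right, y down, z forward; pixel columns grow to the right and rows downward; lengths in mm; the calibration is good to about 2 mm. A picture is of the moment at which its call begins.
- close_job(): hands the job in; it is judged then, once.
The state is a dict: "time": time; "joint_positions": joint angles; "dq": joint speeds; "tau": joint torques, N m; "tool_pos": TCP position; "tcp_rot": TCP orientation; "contact_force": force on the tool from outside, world axes, zero at the start; "moment": the same for the moment, N m; "grip_width": finger opening in mm; "finger_force": force on a finger pad.
Only numpy, scipy, OpenCV 4.12 (cv2) and the standard library are available. Lean on these libraries where they do the work, as an engineer would, in place of code of your own. Each camera call takes 0.05 s, during which the arm holds its last target. There are 200 camera calls.

## Working session

There is one attempt and no reset: what is moved stays moved. The work goes in short steps, Python scripts to look and compute and a shell command to move; the robot and the scene stay as the last step left them, time stands still between calls to the robot, and variables do not carry over. Pictures are saved under pics/ and viewed, at most 14 in all, crops included, and the job is handed in when it is done.

```bash
mkdir -p pics
cat > h.py <<'E'
import numpy as np,cv2
from plant import get_obs,capture,close_job
def snap(n,f):
    c=capture(n); cv2.imwrite('pics/'+f+'.png',c['image'][:,:,::-1]); np.savez('pics/'+f+'.npz',**c); return c
def load(f): return dict(np.load('pics/'+f+'.npz'))
def world(c,u,v,z):
    # intersect pixel ray with plane z
    T=np.linalg.inv(c['camera_from_world']); d=T[:3,:3]@np.array([(u-c['cx'])/c['fx'],(v-c['cy'])/c['fy'],1]); o=T[:3,3]
    return o+d*(z-o[2])/d[2]
def cloud(c):
    v,u=np.mgrid[:480,:640]; d=c['depth']; P=np.stack([(u-c['cx'])/c['fx']*d,(v-c['cy'])/c['fy']*d,d,np.ones_like(d)],-1)
    W=P@np.linalg.inv(c['camera_from_world']).T; W=W[...,:3]; W[d==0]=np.nan; return W
E
python3 - <<'E'
from h import *
print(get_obs())
for n in('top','side'):
    c=snap(n,n+'0'); print(n,np.linalg.inv(c['camera_from_world']).round(2),c['fx'])
E
```

```text
{'time': 0.0, 'joint_positions': array([-1.28595446e+00,  3.42707425e-01,  1.52502517e+00, -1.23143563e-05,
        1.27538288e+00, -1.45984349e-01]), 'dq': array([-6.60976753e-04,  2.82447820e-04,  8.80989571e-05, -1.50450894e-03,
       -1.43376063e-03,  3.02049780e-04]), 'tau': array([-2.78226122e-03, -4.31250465e+01, -2.44225019e+01,  7.15340814e-02,
        5.58321748e-02, -9.66463176e-05]), 'tool_pos': array([ 219.16001813, -476.62006706,  226.05005126]), 'tcp_rot': array([-3.14008431e+00, -2.09869643e-04,  4.30829654e-01]), 'contact_force': array([ 0.40486966, -1.07627734, -0.42638468]), 'moment': array([ 0.01163082, -0.01151268, -0.00056055]), 'finger_force': 0.0, 'grip_width': 91.50195240825882}
top [[-1.00000e-02 -1.00000e+00  8.00000e-02  4.34280e+02]
 [-1.00000e+00  1.00000e-02 -3.00000e-02  1.35840e+02]
 [ 2.00000e-02 -8.00000e-02 -1.00000e+00  1.08014e+03]
 [ 0.00000e+00  0.00000e+00  0.00000e+00  1.00000e+00]] 596.2853128429491
side [[-9.4000e-01 -1.4000e-01  3.2000e-01  2.1842e+02]
 [-3.5000e-01  3.5000e-01 -8.7000e-01  9.1566e+02]
 [ 1.0000e-02 -9.3000e-01 -3.8000e-01  4.1181e+02]
 [ 0.0000e+00  0.0000e+00  0.0000e+00  1.0000e+00]] 496.8339157967408
```

View pics/top0.png

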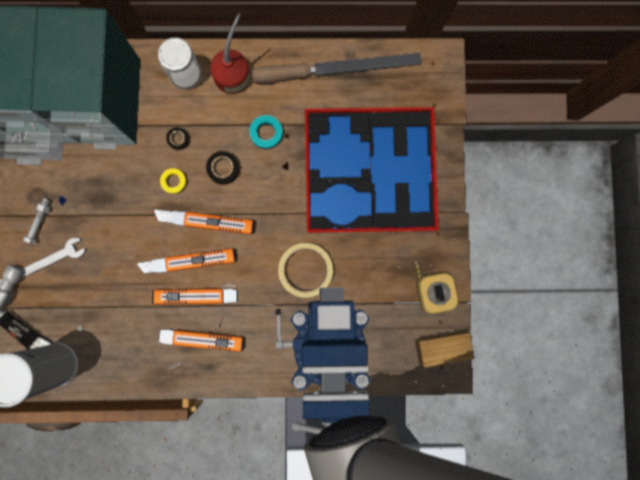

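Run:
```python
from h import *
c=load('top0'); im=c['image'][:,:,::-1]
a=cv2.resize(im[115:360,130:290],None,fx=2.44,fy=2.44,interpolation=2)
b=cv2.resize(im[255:375,390:480],None,fx=4,fy=4,interpolation=2)
o=np.zeros((600,800,3),np.uint8); o[:a.shape[0],:a.shape[1]]=a[:600]; o[:b.shape[0],410:410+b.shape[1]]=b
cv2.imwrite('pics/crop1.png',o)
W=cloud(c); hsv=cv2.cvtColor(c['image'],cv2.COLOR_RGB2HSV)
def comp(m,box,zmin,name):
    u0,v0,u1,v1=box; s=np.zeros(m.shape,bool); s[v0:v1,u0:u1]=1
    s&=m&(W[...,2]>zmin); P=W[s]; 
    (cx,cy),(w,h),ang=cv2.minAreaRect(P[:,:2].astype(np.float32))
    print(name,len(P),'ctr',round(cx,1),round(cy,1),'size',round(w,1),round(h,1),'ang',round(ang,1),'z',np.percentile(P[:,2],[5,50,95]).round(1))
all_=np.ones((480,640),bool)
comp(all_,(145,282,245,312),9,'shut A'); comp(all_,(150,322,250,360),9,'shut B')
comp(all_,(148,203,262,240),9,'open 1'); comp(all_,(130,243,242,277),9,'open 2')
comp(all_,(200,145,245,190),9,'black'); comp(all_,(163,125,192,152),9,'small black')
comp(all_,(408,255,465,320),12,'measure'); comp(all_,(415,273,465,320),20,'measure case')
comp(all_,(275,240,340,300),12,'masking')
blue=(hsv[...,0]>100)&(hsv[...,0]<115)&(hsv[...,1]>150)
comp(blue,(306,110,371,228),0,'blueM');comp(blue,(372,110,434,228),0,'blueC')
red=((hsv[...,0]<8)|(hsv[...,0]>172))&(hsv[...,1]>150); comp(red,(300,100,445,240),5,'tray')
```

```text
shut A 1194 ctr 423.7 321.2 size 28.3 146.8 ang 1.9 z [13.  17.5 22.4]
shut B 1236 ctr 354.1 305.6 size 147.6 43.1 ang 83.6 z [12.2 17.6 22.6]
open 1 1286 ctr 557.0 303.3 size 179.5 26.2 ang 82.4 z [10.4 17.1 22.3]
open 2 1276 ctr 484.8 332.6 size 26.6 172.1 ang 7.6 z [11.  17.3 22.4]
black 626 ctr 654.0 270.5 size 57.6 59.9 ang 89.9 z [13.7 18.9 22.5]
small black 276 ctr 709.1 352.6 size 40.2 39.4 ang 24.3 z [ 9.7 13.3 16.1]
measure 1415 ctr 435.8 -109.0 size 93.7 64.8 ang 7.0 z [24.2 32.9 36.6]
measure case 1350 ctr 425.7 -110.2 size 73.2 64.8 ang 7.0 z [28.8 33.  36.6]
masking 1154 ctr 465.0 119.6 size 102.9 98.1 ang 89.6 z [22.2 26.  99. ]
blueM 4589 ctr 648.2 57.2 size 109.9 201.3 ang 89.4 z [ 6.7 10.  14.1]
blueC 4086 ctr 648.1 -52.7 size 160.9 107.6 ang 0.5 z [ 6.6 10.  14.5]
tray 2132 ctr 648.0 2.5 size 227.2 237.6 ang 0.5 z [12.2 20.8 24.7]
```

View pics/crop1.png

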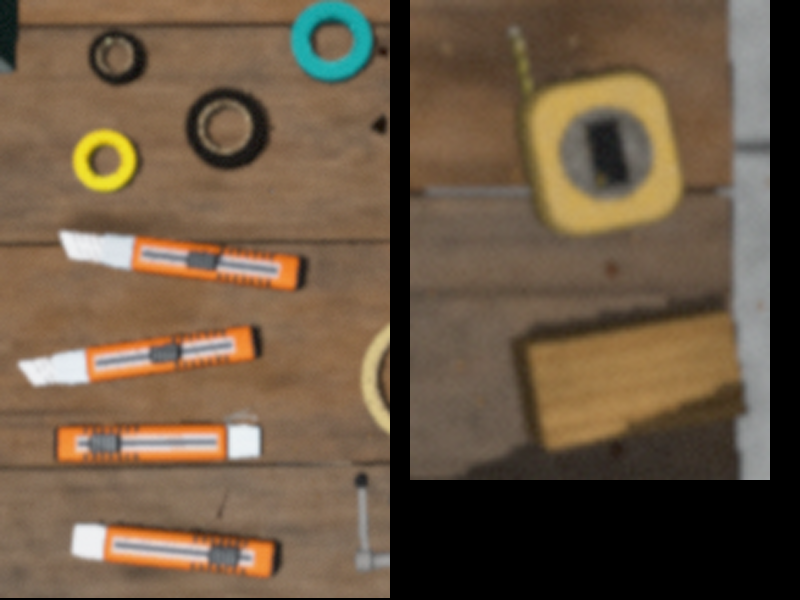

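View pics/side0.png

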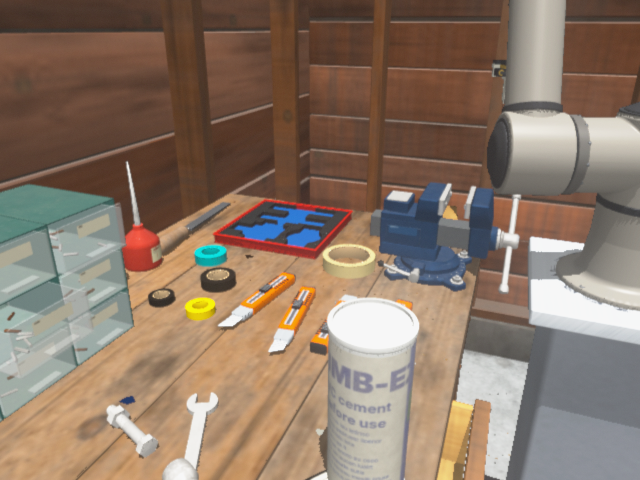

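Taken for the goal: shut cutters at (195,296) with its nose to the right and (201,341) with its nose to the left. The open cutters, with bare blades, are at (205,221) and (190,261). Black rolls are at (222,167), large, so chosen, and (177,138), small. The turquoise (266,131) and yellow (173,181) rolls are look-alikes. The measure is at (437,293) with its tongue towards +x. The side view shows the vice standing between the tray and the arm. I'll start with the measure.

```bash
cat >> h.py <<'E'
def go(x,y,z,yaw):
    from scipy.spatial.transform import Rotation as R
    o=get_obs(); r=R.from_euler('xyz',o['tcp_rot']); t=R.from_euler('xyz',[180,0,yaw],degrees=True)
    s=r.inv().apply(np.array([x,y,z])-o['tool_pos'])/1000
    print('t',round(o['time'],1),'pos',o['tool_pos'].round(1),'yaw',np.degrees(o['tcp_rot'][2]).round(1),'-> turn',(r.inv()*t).as_rotvec(degrees=True).round(1),'shift',s.round(4))
E
python3 - <<'E'
from h import *
W=cloud(load('top0')); v=W[290:415,285:375]; print('vice max z',np.nanpercentile(v[...,2],99))
go(405,-108,190,8)
E
```

```text
vice max z 155.73733390730737
t 0.1 pos [ 219.2 -476.7  226.1] yaw 24.7 -> turn [-0.1 -0.  16.7] shift [ 0.3228 -0.2573  0.0365]
```

```bash
python3 -m handwheel '[[[0,0,16.7],[0.323,-0.257,0.036],1],[[0,0,16.7],[0.323,-0.257,0.036],1],[[0,0,16.7],[0.323,-0.257,0.036],1],[[0,0,16.7],[0.323,-0.257,0.036],1],[[0,0,16.7],[0.323,-0.257,0.036],1],[[0,0,16.7],[0.323,-0.257,0.036],1],[[0,0,16.7],[0.323,-0.257,0.036],1],[[0,0,16.7],[0.323,-0.257,0.036],1],[[0,0,16.7],[0.323,-0.257,0.036],1],[[0,0,16.7],[0.323,-0.257,0.036],1],[[0,0,16.7],[0.323,-0.257,0.036],1],[[0,0,16.7],[0.323,-0.257,0.036],1]]'
python3 - <<'E'
from h import *
c=snap('wrist','w1'); print(np.linalg.inv(c['camera_from_world']).round(2),c['fx']); o=get_obs(); print(o['tool_pos'],o['tcp_rot'])
E
```

```text
time: 1.3
tool_pos: [405.1, -109.6, 190.7]
tcp_rot: [3.141, 0.0, 0.138]
contact_force: [0.1, 0.0, -0.4]
grip_width: 91.8
finger_force: 0.0
[[ 1.4000e-01 -9.6000e-01 -2.6000e-01  4.7480e+02]
 [-9.9000e-01 -1.3000e-01 -4.0000e-02 -9.8850e+01]
 [ 0.0000e+00  2.6000e-01 -9.7000e-01  3.4829e+02]
 [ 0.0000e+00  0.0000e+00  0.0000e+00  1.0000e+00]] 352.0082700504733
[ 405.0846896  -109.70922893  190.7372613 ] [3.14133483e+00 1.06680650e-04 1.37532885e-01]
```

View pics/w1.png

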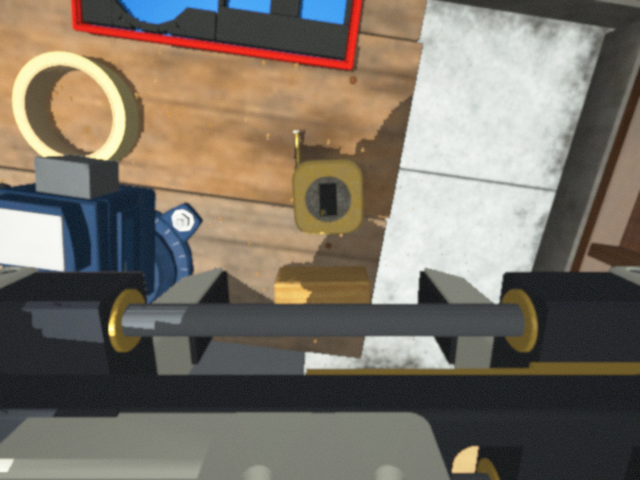

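The wrist view shows the case at (328,196) and the tongue at (298,145), with the fingers clear of the vice.

```bash
cat >> h.py <<'E'
def rect(c,box,zlo,zhi):
    W=cloud(c); u0,v0,u1,v1=box; P=W[v0:v1,u0:u1].reshape(-1,3); P=P[(P[:,2]>zlo)&(P[:,2]<zhi)]
    (x,y),(w,h),a=cv2.minAreaRect(P[:,:2].astype(np.float32)); print('rect',len(P),np.round([x,y,w,h,a],1),'median',np.median(P,0).round(1)); return x,y,w,h,a
E
python3 - <<'E'
from h import *
c=load('w1'); x,y,*_=rect(c,(288,152,370,240),27,40); rect(load('top0'),(415,273,465,320),28,40)
go(x,y,100,7)
go(x,y,12,7)
E
```

```text
rect 4823 [ 423.1 -110.6   68.1   64.    10.1] median [ 425.  -110.4   32. ]
rect 1299 [ 423.8 -111.1   67.9   64.3   10.8] median [ 424.2 -110.    33.1]
t 1.4 pos [ 405.1 -109.7  190.7] yaw 7.9 -> turn [0.  0.  0.9] shift [0.0177 0.0033 0.0907]
t 1.4 pos [ 405.1 -109.7  190.7] yaw 7.9 -> turn [0.  0.  0.9] shift [0.0178 0.0033 0.1787]
```

```bash
python3 -m handwheel '[[[0,0,-2.4],[0.018,0.003,0.04],1],[[0,0,-2.4],[0.018,0.003,0.09],1],[[0,0,-2.4],[0.018,0.003,0.13],1],[[0,0,-2.4],[0.018,0.003,0.16],1],[[0,0,-2.4],[0.018,0.003,0.177],1],[[0,0,-2.4],[0.018,0.003,0.177],1],[[0,0,-2.4],[0.018,0.003,0.177],0.5],[[0,0,-2.4],[0.018,0.003,0.177],0.5],[[0,0,-2.4],[0.018,0.003,0.177],0.5],[[0,0,-2.4],[0.018,0.003,0.177],0.5],[[0,0,-2.4],[0.018,0.003,0.177],0.5],[[0,0,-2.4],[0.018,0.003,0.177],0.5]]'
python3 -m handwheel '[[[0,0,0],[0,0,0],0.4],[[0,0,0],[0,0,-0.01],0.4],[[0,0,0],[0,0,-0.03],0.4],[[0,0,0],[0,0,-0.06],0.4],[[0,0,0],[0,0,-0.09],0.4],[[0,0,0],[0,0,-0.09],0.4]]'
python3 - <<'E'
from h import *
c=load('top0')
for n,b in(('M',(308,112,370,228)),('C',(373,112,433,228)),('T',(300,100,445,240))):
    print(n); rect(c,b,-5,14); rect(c,b,16,30)
hsv=cv2.cvtColor(c['image'],cv2.COLOR_RGB2HSV); m=(hsv[...,0]>100)&(hsv[...,0]<115)&(hsv[...,1]>150)
for n,b in(('slotL',(374,115,400,226)),('slotR',(406,115,434,226)),('well',(306,180,371,228)),('pocket',(306,132,371,178)),('tongue',(320,110,360,130))):
    s=np.zeros_like(m);s[b[1]:b[3],b[0]:b[2]]=1; v,u=np.nonzero(m&s); P=np.array([world(c,a,d,9) for a,d in zip(u,v)])
    print(n,P.min(0).round(1),P.max(0).round(1),P.mean(0).round(1))
E
```

```text
time: 2.55
tool_pos: [424.4, -109.6, 14.6]
tcp_rot: [3.14, -0.002, 0.181]
contact_force: [-2.1, -0.9, 6.5]
grip_width: 63.3
finger_force: 30.0
time: 3.15
tool_pos: [425.6, -109.8, 107.2]
tcp_rot: [3.138, -0.006, 0.181]
contact_force: [-0.5, -0.8, -2.6]
grip_width: 63.6
finger_force: 30.0
M
rect 4510 [649.6  59.2 112.7 213.2  89.5] median [654.6  59.    9.8]
rect 2470 [647.6  60.4 111.2 211.6  89.3] median [633.3  68.9  19.7]
C
rect 3950 [647.6 -56.3 107.8 210.4  89.3] median [648.7 -56.2   9.8]
rect 2795 [647.5 -55.4 109.  212.4  88.8] median [619.9 -55.   19.9]
T
rect 12676 [651.9  -4.  268.5 261.1  89.4] median [650.3   3.    8.6]
rect 7098 [6.486e+02 2.500e+00 2.283e+02 2.376e+02 5.000e-01] median [636.8  -2.6  20.1]
slotL [568.5 -51.1   9. ] [729.1  -4.    9. ] [648.  -25.1   9. ]
slotR [ 569.6 -106.8    9. ] [728.9 -62.8   9. ] [649.2 -84.9   9. ]
well [548.9   3.4   9. ] [623.9 111.2   9. ] [585.9  57.1   9. ]
pocket [634.8   2.    9. ] [718.4 112.    9. ] [675.9  57.7   9. ]
tongue [723.8  37.6   9. ] [748.3  78.3   9. ] [736.   57.8   9. ]
```

Run:
```python
from h import *
c=snap('wrist','w2')
go(677.5,57.6,107,0.4)
```

```text
t 3.2 pos [ 424.5 -109.3  105.3] yaw 10.4 -> turn [ 0.1 -0.2 10. ] shift [ 0.279  -0.1186 -0.0011]
```

View pics/w2.png

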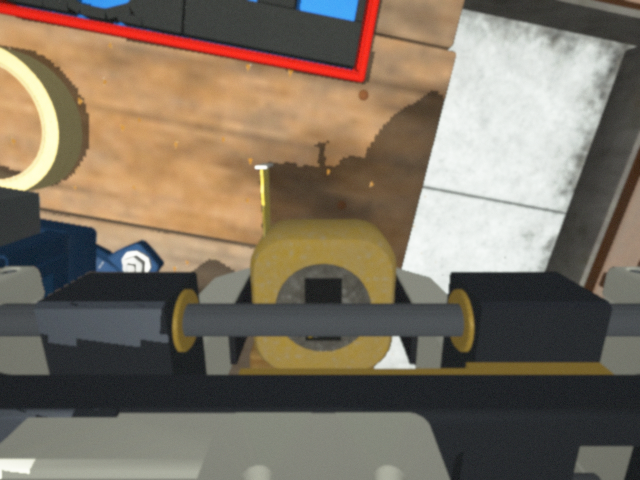

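Run:
```python
from h import *
for f,b in(('w2',(250,155,280,235)),('w1',(288,125,310,165))):
    c=load(f); W=cloud(c); yaw=np.radians(10.4); ctr=np.array([424.5,-109.3]) if f=='w2' else np.array([423.1,-110.6]); z0=92 if f=='w2' else 0
    for v in range(b[1],b[3],6):
        r=W[v,b[0]:b[2]]; hsv=cv2.cvtColor(c['image'][v:v+1,b[0]:b[2]],cv2.COLOR_RGB2HSV)[0]
        i=r[:,2]>z0+3
        if i.any():
            d=r[i]-[*ctr,z0]; X=d[:,0]*np.cos(yaw)+d[:,1]*np.sin(yaw); Y=-d[:,0]*np.sin(yaw)+d[:,1]*np.cos(yaw)
            print(f,v,i.sum(),'fwd',X.mean().round(0),'lat',Y.min().round(0),Y.max().round(0),'z',d[:,2].min().round(0),d[:,2].max().round(0))
```

```text
w2 167 15 fwd 60.0 lat 24.0 28.0 z 15.0 25.0
w2 173 9 fwd 57.0 lat 26.0 27.0 z 8.0 24.0
w2 179 8 fwd 55.0 lat 26.0 26.0 z 7.0 24.0
w2 185 8 fwd 52.0 lat 26.0 27.0 z 9.0 23.0
w2 191 8 fwd 49.0 lat 26.0 26.0 z 9.0 26.0
w2 197 8 fwd 47.0 lat 26.0 27.0 z 8.0 24.0
w2 203 8 fwd 44.0 lat 26.0 26.0 z 8.0 24.0
w2 209 8 fwd 41.0 lat 26.0 26.0 z 8.0 24.0
w2 215 8 fwd 39.0 lat 26.0 27.0 z 9.0 24.0
w2 221 8 fwd 36.0 lat 26.0 27.0 z 9.0 24.0
w2 227 17 fwd 32.0 lat 20.0 27.0 z 8.0 23.0
w2 233 17 fwd 32.0 lat 19.0 27.0 z 19.0 29.0
w1 131 6 fwd 61.0 lat 23.0 28.0 z 23.0 25.0
w1 137 2 fwd 56.0 lat 25.0 26.0 z 13.0 23.0
w1 143 2 fwd 51.0 lat 25.0 26.0 z 19.0 23.0
w1 149 3 fwd 45.0 lat 25.0 26.0 z 9.0 23.0
w1 155 2 fwd 40.0 lat 25.0 26.0 z 14.0 23.0
w1 161 7 fwd 34.0 lat 15.0 26.0 z 4.0 23.0
```

```bash
python3 -m handwheel '[[[0,0,2],[0.02,-0.01,0],0.4],[[0,0,5],[0.05,-0.022,0],0.4],[[0,0,8],[0.09,-0.04,0],0.4],[[0,0,11],[0.13,-0.055,0],0.4],[[0,0,14],[0.17,-0.07,0],0.4],[[0,0,14],[0.21,-0.088,0],0.4],[[0,0,14],[0.245,-0.102,0],0.4],[[0,0,14],[0.265,-0.11,0],0.4],[[0,0,14],[0.276,-0.114,0],0.4],[[0,0,14],[0.278,-0.115,0],0.4],[[0,0,14],[0.278,-0.115,0],0.4],[[0,0,14],[0.278,-0.115,0],0.4]]'
python3 - <<'E'
from h import *
go(677,53.6,24,-3.6)
c=snap('wrist','w3')
E
```

```text
time: 4.4
tool_pos: [675.3, 53.6, 102.8]
tcp_rot: [3.141, 0.002, -0.064]
contact_force: [1.2, -0.9, -3.5]
grip_width: 63.1
finger_force: 30.0
t 4.4 pos [675.3  53.6 102.8] yaw -3.6 -> turn [ 0.   0.1 -0. ] shift [ 0.0018 -0.0001  0.0788]
```

View pics/w3.png

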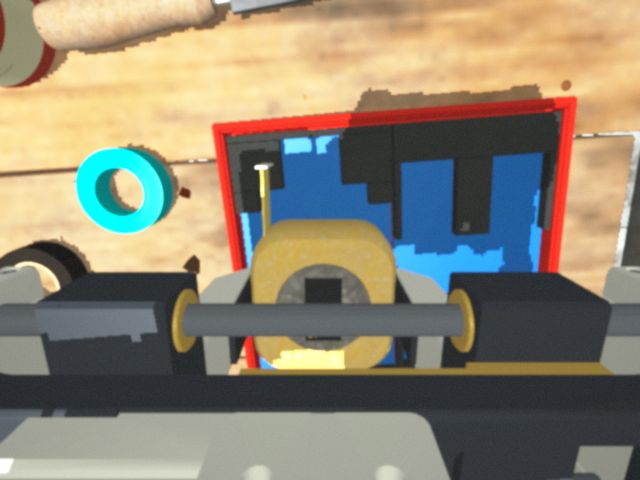

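The measure is held above its pocket. The tongue at (264,185) projects at the recess's left edge. Lowering slowly.

```bash
python3 -m handwheel '[[[0,0,0],[0.002,0,0.02],0.4],[[0,0,0],[0.002,0,0.04],0.4],[[0,0,0],[0.002,0,0.055],0.4],[[0,0,0],[0.002,0,0.063],0.4],[[0,0,0],[0.002,0,0.069],0.4],[[0,0,0],[0.002,0,0.073],0.4],[[0,0,0],[0.002,0,0.076],0.4],[[0,0,0],[0.002,0,0.077],0.4],[[0,0,0],[0.002,0,0.077],0.4],[[0,0,0],[0.002,0,0.077],0.4]]'
python3 - <<'E'
from h import *
c=snap('wrist','w4'); W=cloud(c)
cv2.imwrite('pics/w4c.png',cv2.resize(c['image'][90:380,180:480,::-1],None,fx=2,fy=2))
P=W[255:262,300:345].reshape(-1,3); print('case top z',np.nanmedian(P[:,2]))
E
```

```text
time: 5.45
tool_pos: [678.7, 54.0, 27.2]
tcp_rot: [3.141, -0.001, -0.063]
contact_force: [0.4, 0.6, -3.0]
grip_width: 63.5
finger_force: 30.0
case top z 44.037655856826404
```

View pics/w4c.png

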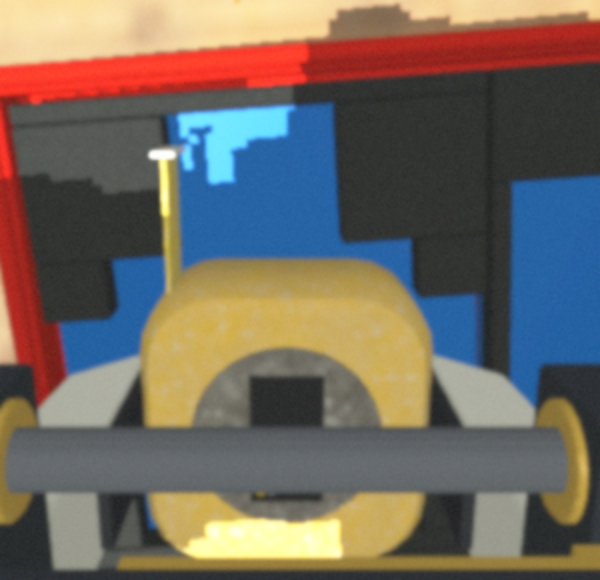

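```bash
python3 -m handwheel '[[[0,0,1],[-0.001,0.002,0],0.4],[[0,0,1],[-0.001,0.002,0.001],0.4],[[0,0,1],[-0.001,0.002,0.003],0.4],[[0,0,1],[-0.001,0.002,0.003],0.4],[[0,0,1],[-0.001,0.002,0.003],0.4]]'
python3 -m handwheel '[[[0,0,0],[0,0,0],0.8],[[0,0,0],[0,0,0],0.8],[[0,0,0],[0,0,0],0.8],[[0,0,0],[0,0,0],0.8],[[0,0,0],[0,0,-0.02],0.8],[[0,0,0],[0,0,-0.05],0.8],[[0,0,0],[0,0,-0.10],0.8],[[0,0,0],[0,0,-0.15],0.8],[[0,0,0],[-0.08,0,-0.15],0.8],[[0,0,0],[-0.08,0,-0.15],0.8],[[0,0,0],[-0.08,0,-0.15],0.8]]'
python3 - <<'E'
from h import *
c=snap('wrist','w5')
rect(c,(200,60,440,270),32,46)
W=cloud(c); cv2.imwrite('pics/w5c.png',cv2.resize(c['image'][20:320,150:500,::-1],None,fx=2,fy=2))
E
```

```text
time: 6.0
tool_pos: [677.4, 52.0, 23.8]
tcp_rot: [3.141, -0.0, -0.081]
contact_force: [-0.2, -1.1, -1.9]
grip_width: 63.2
finger_force: 30.0
time: 7.1
tool_pos: [593.9, 59.1, 174.3]
tcp_rot: [3.142, 0.003, -0.08]
contact_force: [0.9, 1.0, 0.6]
grip_width: 73.5
finger_force: 0.0
rect 6718 [682.1  52.8  64.2  80.   84.9] median [677.1  53.3  41. ]
```

View pics/w5c.png

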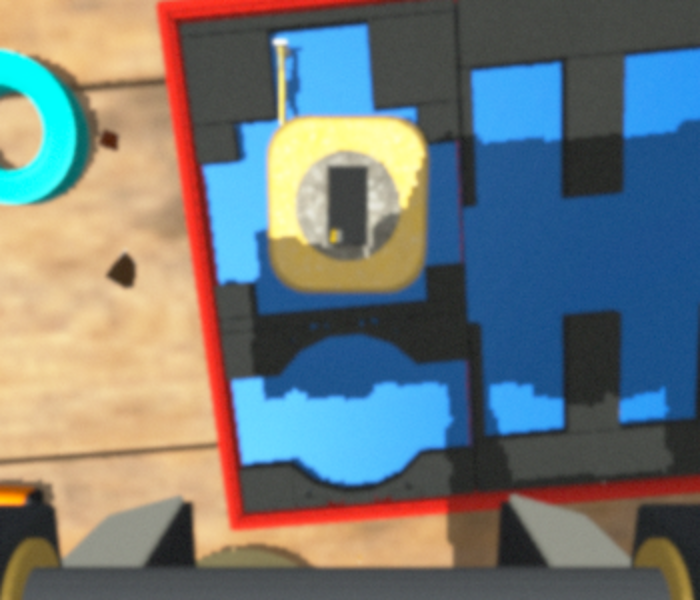

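The measure sits flat (top at 41, underside at 9) with its tongue at (283,80) inside the recess. Next, the black roll.

Run:
```python
from h import *
go(630,270,160,0)
```

```text
t 7.2 pos [596.3  58.8 174.5] yaw -4.6 -> turn [ 0.  -0.  -4.6] shift [ 0.0167 -0.2132  0.0145]
```

```bash
python3 -m handwheel '[[[0,0,-4.6],[0.017,-0.213,0.015],1],[[0,0,-4.6],[0.017,-0.213,0.015],1],[[0,0,-4.6],[0.017,-0.213,0.015],1],[[0,0,-4.6],[0.017,-0.213,0.015],1],[[0,0,-4.6],[0.017,-0.213,0.015],1],[[0,0,-4.6],[0.017,-0.213,0.015],1],[[0,0,-4.6],[0.017,-0.213,0.015],1]]'
python3 - <<'E'
from h import *
c=snap('wrist','w6'); W=cloud(c); T=c['camera_from_world']
m=(np.hypot(W[...,0]-654,W[...,1]-270)<45)&(W[...,2]>12)&(W[...,2]<25)
P=W[m]; print(m.sum(),cv2.minEnclosingCircle(P[:,:2].astype(np.float32)),cv2.minAreaRect(P[:,:2].astype(np.float32)),np.median(P[:,2]))
(x,y),r=cv2.minEnclosingCircle(P[:,:2].astype(np.float32))
go(x,y,9,0)
E
```

```text
time: 7.85
tool_pos: [632.0, 268.5, 158.2]
tcp_rot: [3.141, 0.0, -0.0]
contact_force: [0.0, -0.2, 0.0]
grip_width: 91.8
finger_force: 0.0
2605 ((654.5381469726562, 271.276611328125), 30.703943252563477) ((653.994384765625, 271.658935546875), (58.73024368286133, 58.28392028808594), 0.8542883396148682) 17.944370262322764
t 7.9 pos [632.1 267.8 158.6] yaw -0.1 -> turn [ 0.   0.  -0.1] shift [ 0.0224 -0.0037  0.1496]
```

```bash
python3 -m handwheel '[[[0,0,0],[0.022,-0.0035,0.04],1],[[0,0,0],[0.022,-0.0035,0.08],1],[[0,0,0],[0.022,-0.0035,0.115],1],[[0,0,0],[0.022,-0.0035,0.138],1],[[0,0,0],[0.022,-0.0035,0.150],1],[[0,0,0],[0.022,-0.0035,0.150],1],[[0,0,0],[0.022,-0.0035,0.150],0.4],[[0,0,0],[0.022,-0.0035,0.150],0.4],[[0,0,0],[0.022,-0.0035,0.150],0.4],[[0,0,0],[0.022,-0.0035,0.150],0.4],[[0,0,0],[0.022,-0.0035,0.150],0.4],[[0,0,0],[0.022,-0.0035,0.150],0.4]]'
python3 -m handwheel '[[[0,0,0],[0,0,0],0.4],[[0,0,0],[0,0,-0.01],0.4],[[0,0,0],[0,0,-0.03],0.4],[[0,0,0],[0,0,-0.06],0.4],[[0,0,0],[0,0,-0.09],0.4],[[0,0,0],[0,0,-0.09],0.4],[[0,0,0],[0,0,-0.09],0.4]]'
python3 - <<'E'
from h import *
go(586.5,57.3,100,0.4)
E
```

```text
time: 9.1
tool_pos: [653.9, 273.0, 9.4]
tcp_rot: [3.142, -0.001, -0.0]
contact_force: [-1.2, -0.2, 4.1]
grip_width: 58.3
finger_force: 30.0
time: 9.8
tool_pos: [653.7, 273.1, 99.3]
tcp_rot: [-3.141, -0.001, -0.0]
contact_force: [0.4, -0.1, -0.7]
grip_width: 58.2
finger_force: 30.0
t 9.8 pos [653.7 273.1  99.3] yaw -0.0 -> turn [-0.  -0.1 -0.4] shift [-0.0672  0.2158 -0.0009]
```

```bash
python3 -m handwheel '[[[0,0,0],[-0.01,0.02,0],0.4],[[0,0,0],[-0.02,0.05,0],0.4],[[0,0,0],[-0.03,0.09,0],0.4],[[0,0,0],[-0.042,0.13,0],0.4],[[0,0,0],[-0.055,0.17,0],0.4],[[0,0,0],[-0.064,0.2,0],0.4],[[0,0,0],[-0.067,0.213,0],0.4],[[0,0,0],[-0.067,0.216,0.02],0.4],[[0,0,0],[-0.067,0.216,0.04],0.4],[[0,0,0],[-0.067,0.216,0.05],0.4],[[0,0,0],[-0.067,0.216,0.05],0.4]]'
python3 - <<'E'
from h import *
c=snap('wrist','w7'); cv2.imwrite('pics/w7c.png',cv2.resize(c['image'][90:380,160:480,::-1],None,fx=2,fy=2))
go(586.5,57.3,22.5,0.4)
E
```

```text
time: 10.9
tool_pos: [585.2, 57.5, 46.5]
tcp_rot: [-3.141, 0.004, 0.0]
contact_force: [-0.3, 0.5, -1.7]
grip_width: 57.8
finger_force: 30.0
t 10.9 pos [586.1  57.5  47.8] yaw 0.0 -> turn [-0.   0.1 -0.4] shift [0.0005 0.0002 0.0253]
```

View pics/w7c.png

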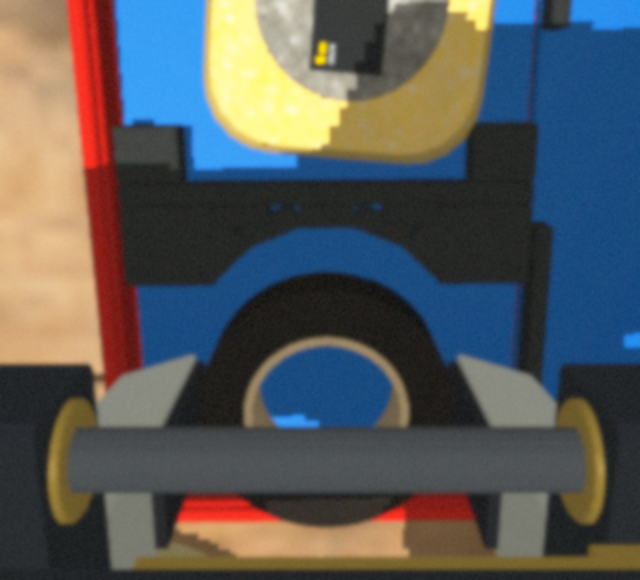

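The roll hangs level and centred over the well. Lowering and releasing.

```bash
python3 -m handwheel '[[[0,0,0],[0.0005,0,0.012],0.4],[[0,0,0],[0.0005,0,0.02],0.4],[[0,0,0],[0.0005,0,0.025],0.4],[[0,0,0],[0.0005,0,0.025],0.4],[[0,0,0],[0.0005,0,0.025],0.4],[[0,0,0],[0.0005,0,0.025],0.75],[[0,0,0],[0.0005,0,0.025],0.75],[[0,0,0],[0.0005,0,0.025],0.75],[[0,0,0],[0.0005,0,0.01],0.75],[[0,0,0],[0.0005,0,-0.03],0.75],[[0,0,0],[-0.03,0,-0.08],0.75],[[0,0,0],[-0.06,0,-0.12],0.75]]'
python3 - <<'E'
from h import *
c=snap('wrist','w8'); W=cloud(c)
m=(np.hypot(W[...,0]-586,W[...,1]-57)<38)&(W[...,2]>21)&(W[...,2]<60)
m[300:]=0;P=W[m]; print(m.sum(),cv2.minEnclosingCircle(P[:,:2].astype(np.float32)),np.percentile(P[:,2],[5,50,95]))
go(400,310,170,90)
E
```

```text
time: 12.15
tool_pos: [531.4, 56.8, 163.3]
tcp_rot: [3.141, -0.001, -0.0]
contact_force: [0.8, 0.4, 0.5]
grip_width: 69.0
finger_force: 0.0
2892 ((587.7111206054688, 57.18983459472656), 30.572673797607422) [25.6722913  26.95540478 28.12662113]
t 12.2 pos [529.8  57.3 169.9] yaw 0.0 -> turn [  0.3  -0.3 -90. ] shift [-0.1297 -0.2528 -0.0011]
```

The roll is seated (top at 27, level). Now cutter A.

```bash
python3 -m handwheel '[[[0,0,-90],[-0.106,-0.243,0],0.4],[[0,0,-90],[-0.106,-0.243,0],0.4],[[0,0,-90],[-0.106,-0.243,0],0.4],[[0,0,-90],[-0.106,-0.243,0],0.4],[[0,0,-90],[-0.106,-0.243,0],0.4],[[0,0,-90],[-0.106,-0.243,0],0.4],[[0,0,-90],[-0.106,-0.243,0],0.4],[[0,0,-90],[-0.106,-0.243,0],0.4],[[0,0,-90],[-0.106,-0.243,0],0.4],[[0,0,-90],[-0.106,-0.243,0],0.4],[[0,0,-90],[-0.106,-0.243,0],0.4],[[0,0,-90],[-0.106,-0.243,0],0.4]]'
python3 - <<'E'
from h import *
c=snap('wrist','w9'); W=cloud(c); g=get_obs(); print(g['tool_pos'],np.degrees(g['tcp_rot']))
hsv=cv2.cvtColor(c['image'],cv2.COLOR_RGB2HSV)
for n,x,y in(('A',424,321),('B',354,306)):
    m=(abs(W[...,0]-x)<32)&(abs(W[...,1]-y)<85)&(W[...,2]>11)&(W[...,2]<26); m[290:]=0
    P=W[m][:,:2].astype(np.float32); k=cv2.connectedComponents(m.astype(np.uint8))[0]
    print(n,m.sum(),cv2.minAreaRect(P)); q=W[m&(hsv[...,0]<14)&(hsv[...,1]>170)][:,:2].astype(np.float32); print('  orange',len(q),cv2.fitLine(q,2,0,.01,.01).ravel())
cv2.imwrite('pics/w9c.png',c['image'][:,:,::-1])
E
```

```text
time: 13.4
tool_pos: [425.6, 300.0, 162.0]
tcp_rot: [3.141, -0.0, 1.571]
contact_force: [0.9, -0.4, -0.2]
grip_width: 36.4
finger_force: 0.0
[425.6845159  299.99684463 161.93631339] [ 1.79980649e+02 -3.45938949e-03  8.98803739e+01]
A 4842 ((422.551025390625, 320.8923645019531), (26.038978576660156, 147.63072204589844), 0.058256473392248154)
  orange 328 [4.0857242e-03 9.9999166e-01 4.2197482e+02 3.2839041e+02]
B 4190 ((346.1407775878906, 315.911376953125), (130.11895751953125, 26.51975440979004), 83.71450805664062)
  orange 238 [ 8.1046239e-02 -9.9671036e-01  3.4333011e+02  2.7798676e+02]
```

View pics/w9c.png

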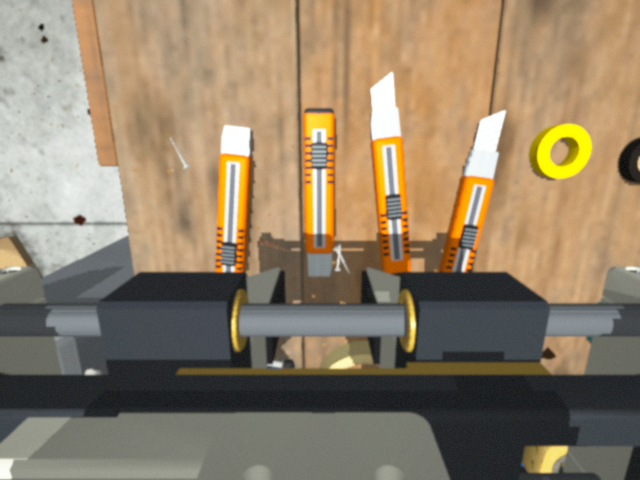

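The view confirms cutter A at (319,192): slider back, plain steel nose, no blade. The open cutters at (391,175) and (475,200) show blades.

```bash
python3 -m handwheel '[[[0,0,0],[0.021,-0.003,0.04],0.4],[[0,0,0],[0.021,-0.003,0.08],0.4],[[0,0,0],[0.021,-0.003,0.115],0.4],[[0,0,0],[0.021,-0.003,0.138],0.4],[[0,0,0],[0.021,-0.003,0.148],0.4],[[0,0,0],[0.021,-0.003,0.153],0.4],[[0,0,0],[0.021,-0.003,0.153],0.4],[[0,0,0],[0.021,-0.003,0.153],0.1],[[0,0,0],[0.021,-0.003,0.153],0.1],[[0,0,0],[0.021,-0.003,0.153],0.1],[[0,0,0],[0.021,-0.003,0.153],0.1]]'
python3 -m handwheel '[[[0,0,0],[0,0,0],0.1],[[0,0,0],[0,0,-0.01],0.1],[[0,0,0],[0,0,-0.03],0.1],[[0,0,0],[0,0,-0.06],0.1],[[0,0,0],[0,0,-0.10],0.1],[[0,0,0],[0,0,-0.14],0.1],[[0,0,0],[0,0,-0.17],0.1],[[0,0,0],[0,0,-0.18],0.1],[[0,0,0],[0,0,-0.18],0.1]]'
python3 - <<'E'
from h import *
c=snap('wrist','w10'); cv2.imwrite('pics/w10c.png',c['image'][60:400,100:540,::-1])
go(500,300,180,90); go(648.5,-84,180,0.4)
E
```

```text
time: 14.55
tool_pos: [423.3, 321.4, 10.0]
tcp_rot: [3.14, -0.001, 1.571]
contact_force: [-0.2, 0.6, 6.6]
grip_width: 25.4
finger_force: 30.0
time: 15.45
tool_pos: [423.0, 321.2, 190.0]
tcp_rot: [3.139, -0.001, 1.571]
contact_force: [0.3, -0.6, -2.0]
grip_width: 25.5
finger_force: 30.0
t 15.5 pos [422.3 320.8 188.3] yaw 90.0 -> turn [-0.  0. -0.] shift [-0.0207  0.0777  0.0083]
t 15.5 pos [422.3 320.8 188.3] yaw 90.0 -> turn [-0.   0.  89.6] shift [-0.4047  0.2264  0.0083]
```

View pics/w10c.png

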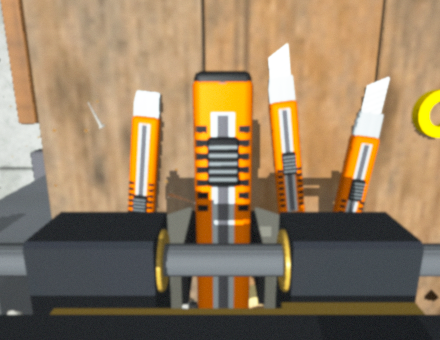

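```bash
python3 -m handwheel '[[[0,0,8],[-0.03,0.017,0],0.1],[[0,0,16],[-0.07,0.04,0],0.1],[[0,0,24],[-0.11,0.062,0],0.1],[[0,0,32],[-0.15,0.085,0],0.1],[[0,0,40],[-0.19,0.107,0],0.1],[[0,0,48],[-0.23,0.13,0],0.1],[[0,0,56],[-0.27,0.152,0],0.1],[[0,0,64],[-0.31,0.175,0],0.1],[[0,0,72],[-0.35,0.197,0],0.1],[[0,0,80],[-0.38,0.214,0],0.1],[[0,0,87],[-0.40,0.224,0],0.1],[[0,0,89.6],[-0.4045,0.2262,0],0.1]]'
python3 -m handwheel '[[[0,0,0],[0,0,0],0.1],[[0,0,0],[0,0,0.04],0.1],[[0,0,0],[0,0,0.08],0.1],[[0,0,0],[0,0,0.11],0.1],[[0,0,0],[0,0,0.12],0.1],[[0,0,0],[0,0,0.12],0.1]]'
python3 - <<'E'
from h import *
c=snap('wrist','w11'); cv2.imwrite('pics/w11c.png',c['image'][60:400,100:540,::-1])
W=cloud(c); m=(W[...,2]>70)&(W[...,2]<85)&(abs(W[...,1]+84)<25)&(W[...,0]>648); m[300:]=0
P=W[m][:,:2].astype(np.float32); print(cv2.minAreaRect(P),P[:,0].max())
go(648.3,-83.5,23.5,0.4)
E
```

```text
time: 16.7
tool_pos: [648.4, -86.4, 184.9]
tcp_rot: [-3.141, 0.005, -0.0]
contact_force: [0.0, 0.1, -2.0]
grip_width: 25.6
finger_force: 30.0
time: 17.3
tool_pos: [647.3, -82.7, 66.5]
tcp_rot: [-3.14, 0.005, 0.008]
contact_force: [0.1, -0.4, -1.1]
grip_width: 25.1
finger_force: 30.0
((684.5233154296875, -82.83277893066406), (72.99398803710938, 47.641849517822266), 0.08089736104011536) 721.0257
t 17.4 pos [648.6 -83.1  68.6] yaw 0.4 -> turn [-0.   0.1  0. ] shift [-0.0003  0.0004  0.0451]
```

View pics/w11c.png

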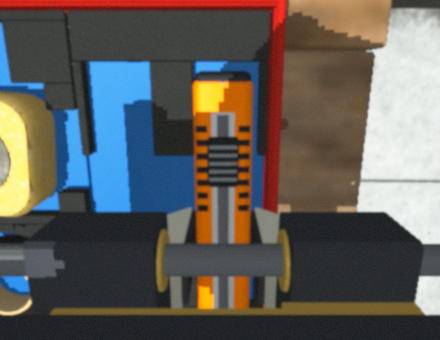

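```bash
python3 -m handwheel '[[[0,0,0],[0,0,0.015],0.1],[[0,0,0],[0,0,0.03],0.1],[[0,0,0],[0,0,0.04],0.1],[[0,0,0],[0,0,0.045],0.1],[[0,0,0],[0,0,0.045],0.1],[[0,0,0],[0,0,0.045],0.1]]'
python3 -m handwheel '[[[0,0,0],[0,0,0],0.4],[[0,0,0],[0,0,0],0.4],[[0,0,0],[0,0,0],0.4],[[0,0,0],[0,0,-0.01],0.4],[[0,0,0],[0,0,-0.04],0.4],[[0,0,0],[0,0,-0.08],0.4],[[0,0,0],[-0.04,0,-0.12],0.4],[[0,0,0],[-0.08,0,-0.15],0.4],[[0,0,0],[-0.10,0,-0.16],0.4],[[0,0,0],[-0.10,0,-0.16],0.4]]'
python3 - <<'E'
from h import *
c=snap('wrist','w12'); W=cloud(c); m=(W[...,2]>22)&(W[...,2]<60)&(abs(W[...,1]+84)<20)&(abs(W[...,0]-648)<85); m[290:]=0
P=W[m]; print(cv2.minAreaRect(P[:,:2].astype(np.float32)))
for a in(580,610,640,670,700):
    q=P[abs(P[:,0]-a)<12]; print(a,len(q),np.percentile(q[:,2],[10,50]).round(1) if len(q) else '')
go(355,285,185,90)
E
```

```text
time: 17.95
tool_pos: [649.0, -83.7, 24.0]
tcp_rot: [3.141, -0.0, 0.007]
contact_force: [0.2, -0.5, -0.9]
grip_width: 25.6
finger_force: 30.0
time: 18.95
tool_pos: [547.6, -84.4, 187.8]
tcp_rot: [3.14, -0.005, 0.006]
contact_force: [-0.5, 0.1, 0.1]
grip_width: 36.7
finger_force: 0.0
((648.7220458984375, -82.64034271240234), (146.69818115234375, 25.869083404541016), 0.605733335018158)
580 150 [22.1 22.3]
610 789 [24.2 25.6]
640 876 [24.3 25.8]
670 951 [24.3 26. ]
700 976 [24.5 26.1]
t 19.0 pos [548.7 -84.5 186.3] yaw 0.4 -> turn [  0.2  -0.1 -89.6] shift [-1.915e-01 -3.706e-01  1.000e-04]
```

```bash
python3 -m handwheel '[[[0,0,-89.6],[-0.027,-0.284,-0.02],0.4],[[0,0,-89.6],[-0.027,-0.284,-0.02],0.4],[[0,0,-89.6],[-0.027,-0.284,-0.02],0.4],[[0,0,-89.6],[-0.027,-0.284,-0.02],0.4],[[0,0,-89.6],[-0.027,-0.284,-0.02],0.4],[[0,0,-89.6],[-0.027,-0.284,-0.02],0.4],[[0,0,-89.6],[-0.1915,-0.3706,0],0.4],[[0,0,-89.6],[-0.1915,-0.3706,0],0.4],[[0,0,-89.6],[-0.1915,-0.3706,0],0.4],[[0,0,-89.6],[-0.1915,-0.3706,0],0.4],[[0,0,-89.6],[-0.1915,-0.3706,0],0.4],[[0,0,-89.6],[-0.1915,-0.3706,0],0.4]]'
python3 - <<'E'
from h import *
c=snap('wrist','w13'); W=cloud(c); g=get_obs()
m=(abs(W[...,0]-354)<32)&(abs(W[...,1]-306)<85)&(W[...,2]>11)&(W[...,2]<26); m[285:]=0
P=W[m][:,:2].astype(np.float32); r=cv2.minAreaRect(P); print(m.sum(),r,P[:,1].min(),P[:,1].max()); go(354,305.6,10,90-6.5+0)
go(354,305.6,10,96.5)
E
```

```text
time: 20.2
tool_pos: [354.5, 286.2, 183.5]
tcp_rot: [-3.141, 0.0, 1.573]
contact_force: [0.4, -0.5, 0.0]
grip_width: 36.4
finger_force: 0.0
4226 ((345.08819580078125, 307.1208801269531), (147.57965087890625, 26.03034019470215), 83.5908203125) 233.87115 380.83667
t 20.2 pos [355.2 285.8 183.5] yaw 89.9 -> turn [0.  0.  6.4] shift [ 0.0199 -0.0013  0.1735]
t 20.2 pos [355.2 285.8 183.5] yaw 89.9 -> turn [ 0.   0.  -6.6] shift [ 0.0199 -0.0013  0.1735]
```

View pics/w13.png

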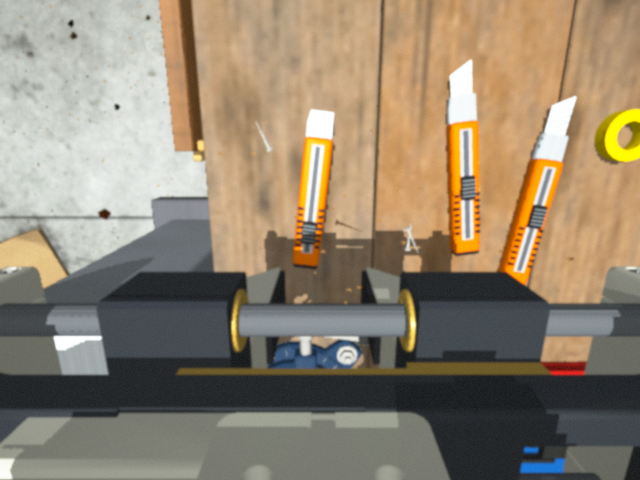

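Cutter B at (315,188): slider back, no blade, centre (345,307) at 83.6°.

```bash
python3 -m handwheel '[[[0,0,6.3],[0.021,-0.010,0.04],0.4],[[0,0,6.3],[0.021,-0.010,0.08],0.4],[[0,0,6.3],[0.021,-0.010,0.12],0.4],[[0,0,6.3],[0.021,-0.010,0.15],0.4],[[0,0,6.3],[0.021,-0.010,0.168],0.4],[[0,0,6.3],[0.021,-0.010,0.174],0.4],[[0,0,6.3],[0.021,-0.010,0.174],0.4],[[0,0,6.3],[0.021,-0.010,0.174],0.1],[[0,0,6.3],[0.021,-0.010,0.174],0.1],[[0,0,6.3],[0.021,-0.010,0.174],0.1],[[0,0,6.3],[0.021,-0.010,0.174],0.1],[[0,0,6.3],[0.021,-0.010,0.174],0.1]]'
python3 -m handwheel '[[[0,0,0],[0,0,0],0.1],[[0,0,0],[0,0,-0.01],0.1],[[0,0,0],[0,0,-0.03],0.1],[[0,0,0],[0,0,-0.06],0.1],[[0,0,0],[0,0,-0.10],0.1],[[0,0,0],[0,0,-0.14],0.1],[[0,0,0],[0,0,-0.18],0.1],[[0,0,0],[0,0,-0.20],0.1],[[0,0,0],[0,0,-0.20],0.1]]'
python3 - <<'E'
from h import *
go(480,270,210,70); go(648.5,-21.5,200,0.4)
E
```

```text
time: 21.45
tool_pos: [345.6, 306.5, 10.7]
tcp_rot: [3.14, -0.001, 1.461]
contact_force: [0.9, -1.1, 7.3]
grip_width: 25.0
finger_force: 30.0
time: 22.35
tool_pos: [345.7, 306.9, 213.1]
tcp_rot: [3.136, -0.004, 1.461]
contact_force: [0.0, -0.6, -2.0]
grip_width: 25.5
finger_force: 30.0
t 22.4 pos [345.7 306.9 213.1] yaw 83.7 -> turn [ 0.3 -0.3 13.7] shift [-0.0219  0.1375  0.0037]
t 22.4 pos [345.7 306.9 213.1] yaw 83.7 -> turn [ 0.1 -0.4 83.3] shift [-0.2932  0.3369  0.0136]
```

```bash
python3 -m handwheel '[[[0,0,5],[-0.02,0.023,0],0.1],[[0,0,13],[-0.046,0.053,0],0.1],[[0,0,21],[-0.072,0.083,0],0.1],[[0,0,29],[-0.1,0.115,0],0.1],[[0,0,37],[-0.13,0.149,0],0.1],[[0,0,45],[-0.16,0.184,0],0.1],[[0,0,53],[-0.19,0.218,0],0.1],[[0,0,61],[-0.22,0.253,0],0.1],[[0,0,69],[-0.25,0.287,0],0.1],[[0,0,77],[-0.275,0.316,0],0.1],[[0,0,83.3],[-0.29,0.333,0],0.1],[[0,0,83.3],[-0.293,0.337,0],0.1]]'
python3 -m handwheel '[[[0,0,0],[0,0,0],0.1],[[0,0,0],[0,0,0.04],0.1],[[0,0,0],[0,0,0.08],0.1],[[0,0,0],[0,0,0.12],0.1],[[0,0,0],[0,0,0.14],0.1],[[0,0,0],[0,0,0.145],0.1],[[0,0,0],[0,0,0.145],0.1]]'
python3 - <<'E'
from h import *
c=snap('wrist','w14')
W=cloud(c); m=(W[...,2]>70)&(W[...,2]<88)&(abs(W[...,1]+21)<18)&(W[...,0]>660); m[270:]=0
P=W[m][:,:2].astype(np.float32); print(cv2.minAreaRect(P),P[:,0].max())
go(648.3,-21.5,24,0.4)
E
```

```text
time: 23.55
tool_pos: [647.8, -24.5, 207.1]
tcp_rot: [-3.142, 0.003, 0.002]
contact_force: [-0.2, -0.1, -1.1]
grip_width: 25.4
finger_force: 30.0
time: 24.25
tool_pos: [646.8, -21.1, 64.6]
tcp_rot: [-3.141, 0.001, 0.009]
contact_force: [0.0, -0.9, -0.6]
grip_width: 25.5
finger_force: 30.0
((679.0315551757812, -19.71646499633789), (38.024192810058594, 23.580963134765625), 0.10354168713092804) 698.0452
t 24.3 pos [647.7 -21.5  65.9] yaw 0.5 -> turn [ 0.  -0.1  0.1] shift [0.0005 0.     0.0419]
```

```bash
python3 -m handwheel '[[[0,0,0],[0.0005,0.001,0.015],0.1],[[0,0,0],[0.0005,0.001,0.03],0.1],[[0,0,0],[0.0005,0.001,0.038],0.1],[[0,0,0],[0.0005,0.001,0.042],0.1],[[0,0,0],[0.0005,0.001,0.042],0.1],[[0,0,0],[0.0005,0.001,0.042],0.1]]'
python3 -m handwheel '[[[0,0,0],[0,0,0],0.35],[[0,0,0],[0,0,0],0.35],[[0,0,0],[0,0,0],0.35],[[0,0,0],[0,0,-0.01],0.35],[[0,0,0],[0,0,-0.04],0.35],[[0,0,0],[0,0,-0.08],0.35],[[0,0,0],[-0.04,0,-0.12],0.35],[[0,0,0],[-0.08,0,-0.15],0.35],[[0,0,0],[-0.10,0,-0.16],0.35],[[0,0,0],[-0.10,0,-0.16],0.35]]'
python3 - <<'E'
from h import *
c=snap('wrist','w15'); W=cloud(c)
for y in(-22,-83):
    m=(W[...,2]>22)&(W[...,2]<60)&(abs(W[...,1]-y)<20)&(abs(W[...,0]-648)<85); m[290:]=0
    P=W[m]; print(cv2.minAreaRect(P[:,:2].astype(np.float32)))
    for a in(590,610,640,670,700):
        q=P[abs(P[:,0]-a)<12]; print(a,len(q),np.percentile(q[:,2],[10,50]).round(1) if len(q) else '')
rect(c,(0,0,640,290),35,60)
m=(np.hypot(W[...,0]-587,W[...,1]-57)<38)&(W[...,2]>21); m[290:]=0; print(cv2.minEnclosingCircle(W[m][:,:2].astype(np.float32)),np.median(W[m][:,2]))
E
```

```text
time: 24.9
tool_pos: [648.2, -23.3, 23.0]
tcp_rot: [3.141, -0.0, 0.007]
contact_force: [0.1, -0.3, -0.5]
grip_width: 25.2
finger_force: 30.0
time: 25.9
tool_pos: [546.8, -23.9, 186.7]
tcp_rot: [3.14, -0.005, 0.007]
contact_force: [-0.2, 0.1, 0.4]
grip_width: 32.1
finger_force: 0.0
((648.3260498046875, -22.086692810058594), (147.20797729492188, 25.898696899414062), 0.2247500717639923)
590 755 [24.2 25.5]
610 803 [24.6 26.7]
640 882 [24.4 25.8]
670 933 [24.3 25.7]
700 637 [22.3 25. ]
((648.6778564453125, -82.38932037353516), (147.02850341796875, 26.072002410888672), 0.5451919436454773)
590 308 [22.2 23. ]
610 800 [24.2 25.7]
640 860 [24.2 25.8]
670 955 [24.5 26.1]
700 983 [24.4 26. ]
rect 7007 [675.9  53.   63.9  68.3  85.3] median [676.2  52.   41. ]
((586.6954345703125, 53.0656623840332), 34.05683898925781) 27.39719259272323
```

View pics/w15.png

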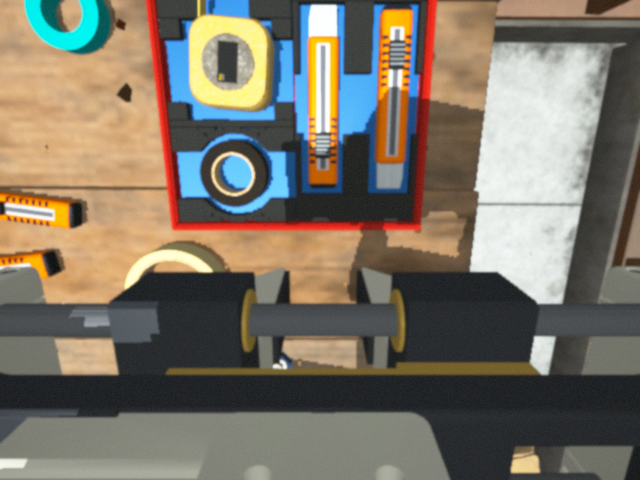

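All four items are seated flat: cutters at (323,110) and (393,98), measure at (231,62), roll at (235,174). The gripper is clear of everything and the stay-behind items weren't touched, so I'm handing in.

```bash
python3 -c "
from plant import close_job; print(close_job())"
```

```text
the job is handed in; nothing more can be done
None
```

The tray is packed and handed in at about 26 s. By my last wrist-camera measurements both shut cutters, the tape measure and the black tape lie flat in their places; the robot did not touch the open cutters or masking tape, and the hand-in returned no verdict.

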